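Seat the reference target and steer the mirror until the camera sees it

TASK

Set the loose reference target upright on the round blue pedestal, centred so that the two rims are flush, and let go of it. Then take the green knob of the spring-loaded mirror and turn it until the small camera, looking into the mirror, has the middle of the orange-banded marker post squarely in its line of sight, and keep hold of the knob there: the program finishes while still holding the mirror at that angle. Never tip the target over, and leave the other things standing where they are.

Things in the scene. Friction and masses are not known exactly. Their poses are not given: they have to be found in the camera images.
- target: Loose reference target, 0.08 to 0.17 kg: an aluminium disc 56 mm in diameter and 12 mm thick, with an upright white post 30 mm in diameter on its centre (from 12 to 54 mm above the underside) that carries an orange band. Looks the same from all sides. Origin at the centre of the disc's underside, z up. It can be gripped across the post from above.
- marker (a point): Centre of the orange band (14 mm tall) on the target's post, on its axis, 40 mm above the target's underside.
- pedestal_top (a point): Centre of the top face of the blue pedestal, a fixed plain cylinder 56 mm in diameter and 30 mm high with a thin white ring on top. Flat top, no pin or recess. z up.
- stage: Fixed mirror stage: round aluminium base 84 mm in diameter, 10 mm thick, with a dial; origin at its centre on the worktop, which is on the vertical axis of the mirror; z up. A bar carries a small black camera (top 87 mm above the worktop), fixed to the stage, whose lens stands 93 mm from the mirror's axis and looks level, 70 mm above the worktop, straight at the axis. Seen from the axis, the camera lies in the direction (0.370, -0.929) of the stage's x and y axes.
- sight (a point): Flat yellow pointer 65 mm long just above the stage's dial, geared to the mirror 2 to 1: it always shows where the camera looks after the mirror. This point lies on the mirror's axis at worktop height; its x axis points along the pointer, along the camera's line of sight as it leaves the mirror, z up. When the mirror turns by a, the pointer turns by 2a the same way. Sight passes the marker when the line from the origin along x runs through the post.
- mirror: The turning mirror: a silvered plate 60 mm square in a black back, upright, from 40 to 100 mm above the worktop, with its green knob on top. Origin on the vertical axis at worktop height; x is the way the mirror faces, y lies along its face, z up. A spring (0.06 N m per rad) turns it back to rest as soon as it is let go; it can be turned up to 1.25 rad counter-clockwise (seen from above) from rest.
- knob (a point): Centre of the green bar knob on top of the mirror, on the axis, 122 mm above the worktop; axes as the mirror's. The bar is 12 mm thick along x, 36 mm long along y and 30 mm tall (its top 137 mm above the worktop).
- pointer (a joint): Turn of the pointer, rad, always twice the turn of the mirror: 0 at rest, growing counter-clockwise seen from above. At 0 the camera looks well past the pedestal; the value needed lies between about 0.6 and 1.9.
- tube_1: Bystander, leave alone: loose capped tube 34 x 34 x 115 mm, standing behind and left of the stage. Origin under its centre.
- tube_2: Bystander, leave alone: loose capped tube 34 x 34 x 115 mm, standing left of the stage. Origin under its centre.
- beaker_1: Bystander, leave alone: loose small glass beaker 56 x 56 x 58 mm, front right. Origin under its centre.
- vial_1: Bystander, leave alone: loose small brown vial 22 x 22 x 44 mm, on the right beside the centrifuge. Origin under its centre.
- amber_1: Bystander, leave alone: loose brown bottle with black cap 60 x 60 x 106 mm, at the back right. Origin under its centre.

How it is judged:
By the outcome, as a careful person would: the job done as asked, in the order asked, and still so for the second after the job is handed in, while the arm keeps its last pose, push and grip.
It also fails if it takes over 50 s, if anything falls off the work surface, if the arm or the gripper's body presses on something with over 40 N, if the wrist force passes 120 N, or if a joint passes its speed limit or range.

ROBOT

A 6-joint arm with a two-finger parallel gripper is mounted at the origin on a cart in front of the work surface, level with it; the furniture and walls round the work are solid. World frame = base frame: x ahead of the robot, y to its left, z up, the work surface at z = 0. Lengths are in m, angles in rad, forces in N, time in s.
With the tool pointing down it reaches from about 0.3 to 0.775 m from the base axis. Payload 14.6 kg.
Tool frame: the origin (TCP) lies at the very end of the fingers, on their centre line; the grasp point (between the pads) lies 19 mm behind it; x points along the fingers, y is the direction in which the jaws open and shut, and the axes are right-handed (so a half turn about x gives the same grasp; the last joint's range is limited). The gripper opens to 94 mm and grips with 3 to 60 N. Pads are 16 mm wide; open, the fingers measure 119 mm over their backs; the gripper's body (75 mm by 177 mm) begins 78 mm behind the grasp point.
Start: joints at [-0.067, 0.3, 1.521, -0, 1.321, -0.067], TCP at [0.55, -0, 0.205] pointing down, gripper open.
Joint ranges: [-3.03, 3.03], [-0.79, 2.21], [0.23, 2.52], [-1.04, 4.18], [0, 3.07], [-2.55, 2.55]. Speed limits (rad/s): [2.22, 2.22, 2.57, 3.14, 3.14, 3.14].

INTERFACE

Orientations are given as [roll, pitch, yaw] about the fixed x, y, z axes, in that order (R = Rz(yaw) Ry(pitch) Rx(roll)).
In Python, from station import ctrl, viewer, hand_in gives the robot as it stands. The module is installed in compiled form; this text tells all that it offers.
- The arm moves only by the tool play_rows, never from a script. Its argument "deltas" is a list that holds one entry, the list of rows, each a list of 7 numbers: the shift along the tool's x, y, z in mm, then the turn, a rotation vector about the tool's x, y, z in rad, then the finger opening in mm, from 0 to 94. In form: [[[dx, dy, dz, ax, ay, az, gripper], ...]]. A call has 1 to 10 rows; each row shifts and turns the commanded pose from where the row before left it, along the tool's axes as they then stand; what a row does not reach is not made up. A row lasts 1/10 s, in which the tool goes at most 50 mm and 8.59 degrees, less where a joint would pass 70% of its speed; a pose out of reach is approached as far as the arm can. A call with a gripper value outside its range is refused whole. The fingers move at their own pace and stop on an object; "grip_force" is the grip in N (left out, the last holds). Time passes only in rows, so rows that do not move let the fingers close. It gives the time, the measured TCP pose, the force and the opening at its end, in the units of the state.
- ctrl.get_obs(): the state, without advancing time (a new reading comes with each control period).
- viewer.camera(name): name is "scene" or "side" or "wrist"; returns a dict with "img" (420x560x3 uint8, red, green, blue), "fx", "fy", "cx", "cy" (pixels), "rvec" (rotation vector, rad) and "tvec" (3), from world to camera coordinates, as OpenCV has them. Camera axes: x right, y down, z forward; pixel columns grow to the right and rows downward; lengths in m; the calibration is good to about 2 mm. A picture is of the moment at which its call begins. There is no depth.
- hand_in(): hands the job in, once; it reports no verdict.
The state is a dict: "time_s": time; "qpos": joint angles; "joint_vel": joint speeds; "tau": joint torques, N m; "ee_pos": TCP position; "eef_rot": TCP orientation; "force": force on the tool from outside, world axes, zero at the start; "moment": the same for the moment, N m; "grip_width": finger opening in m.
Only numpy, scipy, OpenCV 4.12 (cv2) and the standard library are available. Lean on these libraries where they do the work, as an engineer would, in place of code of your own. Each camera call takes 0.05 s, during which the arm holds its last target.

## Working session

There is one attempt and no reset: what is moved stays moved. The work goes in short steps, Python scripts to look and compute and a tool call to move; the robot and the scene stay as the last step left them, time stands still between calls to the robot, and variables do not carry over. Pictures are saved under pics/ and viewed, and the job is handed in when it is done.

Besides the shell and the picture viewer there is one more tool, called after "Request:" as name(argument=value, ...) on one line, values as JSON. play_rows: Moves the arm, as the interface text tells. Its arguments: {"type":"object","properties":{"deltas":{"type":"array","items":{"type":"array","items":{"type":"array","items":{"type":"number"}}}},"grip_force":{"type":"number"}},"required":["deltas"]}

```bash
mkdir -p pics; cat > h.py <<'E'
import numpy as np, cv2
from station import ctrl, viewer
def snap(n,fn):
    c=viewer.camera(n); cv2.imwrite(f'pics/{fn}.png',c['img'][:,:,::-1]); np.savez(f'pics/{fn}.npz',**c); return c
def load(fn): return dict(np.load(f'pics/{fn}.npz'))
def crop(fn,x0,y0,x1,y1,s,out):
    im=cv2.imread(f'pics/{fn}.png')[y0:y1,x0:x1]; cv2.imwrite(f'pics/{out}.png',cv2.resize(im,None,fx=s,fy=s,interpolation=cv2.INTER_CUBIC))
def KRT(c):
    K=np.array([[c['fx'],0,c['cx']],[0,c['fy'],c['cy']],[0,0,1.]]); R,_=cv2.Rodrigues(np.array(c['rvec'],float)); return K,R,np.array(c['tvec'],float).reshape(3)
def ray(c,u,v):
    K,R,t=KRT(c); d=R.T@np.linalg.solve(K,[u,v,1]); o=-R.T@t; return o,d
def onz(c,u,v,z):
    o,d=ray(c,u,v); return o+d*(z-o[2])/d[2]
def proj(c,P):
    K,R,t=KRT(c); p=(R@np.atleast_2d(P).T).T+t; q=(K@p.T).T; return q[:,:2]/q[:,2:]
E
python3 - <<'E'
from h import *
for n in ['scene','side','wrist']:
    c=snap(n,n+'0'); K,R,t=KRT(c); print(n,-R.T@t,K[0,0])
o=ctrl.get_obs(); print(o)
E
```

```text
scene [-0.34209562 -0.52815037  0.79797242] 526.0629745170255
side [0.41792991 0.89015837 0.64817569] 441.46209953251605
wrist [0.54817532 0.0732356  0.38444181] 296.311813742278
{'time_s': 0.15, 'qpos': array([-6.65851901e-02,  3.00338496e-01,  1.52143094e+00, -3.63811852e-05,
        1.32070274e+00, -6.66017905e-02]), 'joint_vel': array([-6.44795909e-05,  2.38166300e-04, -1.35469574e-03,  6.35871803e-04,
       -3.50687235e-04,  1.39915187e-03]), 'tau': array([-2.50185103e-04, -5.31960297e+01, -3.52822959e+01,  7.07691838e-02,
        2.35654798e-02, -3.66386917e-05]), 'ee_pos': array([5.49800739e-01, 8.93857263e-06, 2.05022588e-01]), 'eef_rot': array([-1.59735071,  1.5699161 ,  3.11506389]), 'force': array([-0.21652518,  0.34674201, -0.08029552]), 'moment': array([ 0.0326758 , -0.01793376,  0.01314355]), 'grip_width': 0.09395895644159165}
```

View pics/scene0.png

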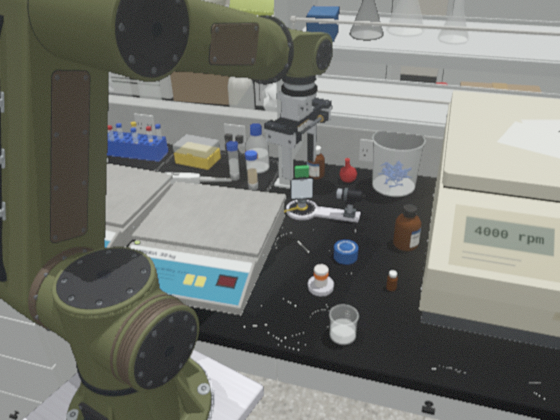

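View pics/side0.png

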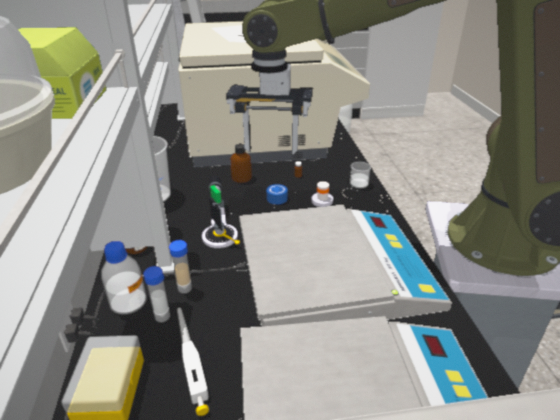

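View pics/wrist0.png

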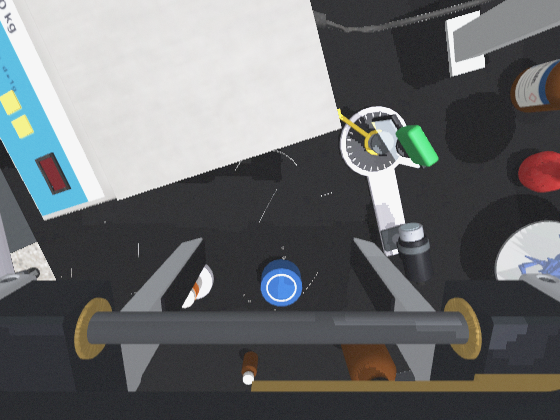

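Scene: target at about (320,282), pedestal (346,250), stage (300,208). The wrist view shows the pedestal at (281,284) and the stage at (374,141). I'll enlarge these.

```bash
python3 - <<'E'
from h import *
crop('scene0',270,150,430,310,5,'s0c'); crop('side0',190,160,350,260,5,'d0c'); crop('wrist0',150,90,450,310,2.6,'w0c')
im=cv2.imread('pics/s0c.png'); cv2.imwrite('pics/s0c.png',im[:,:][:600]); cv2.imwrite('pics/s0d.png',im[400:800])
E
```

```text
(no output)
```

View pics/s0c.png

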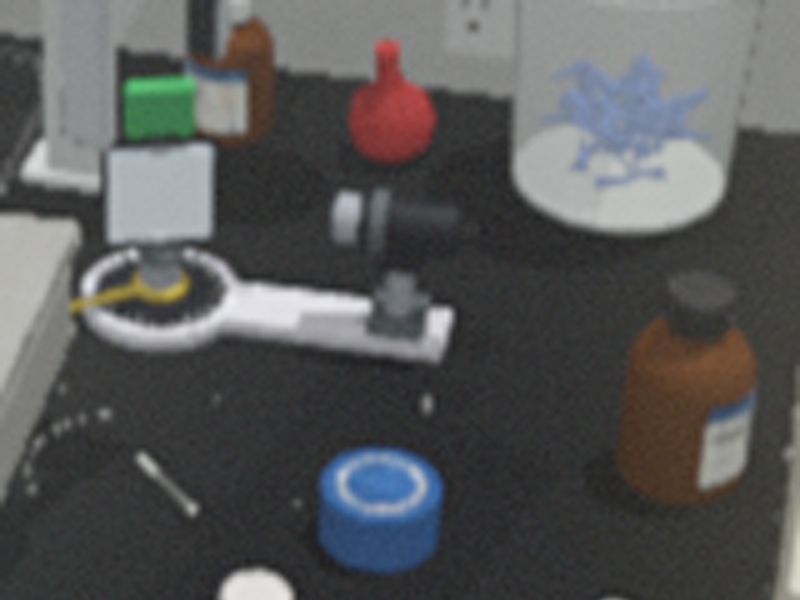

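View pics/s0d.png

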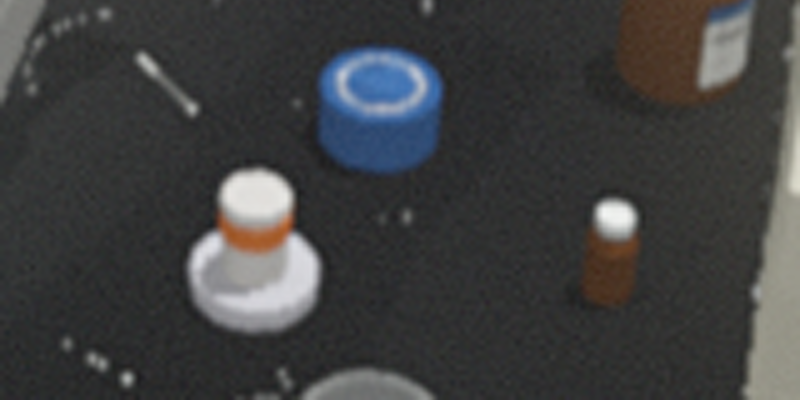

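View pics/d0c.png

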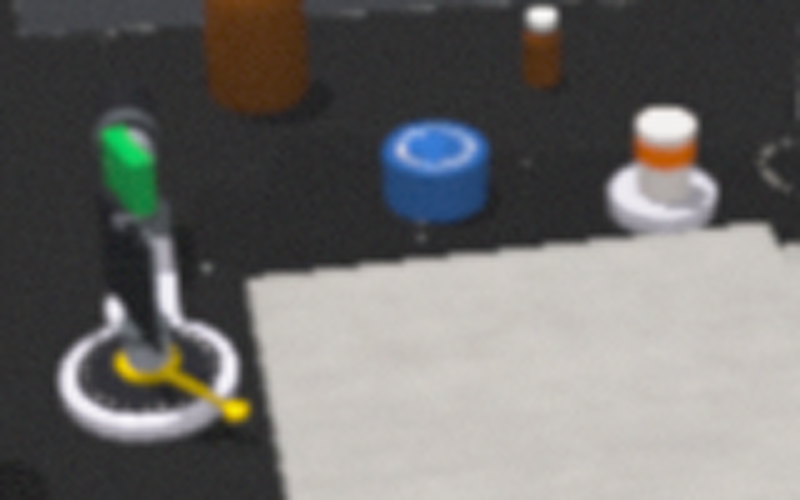

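View pics/w0c.png

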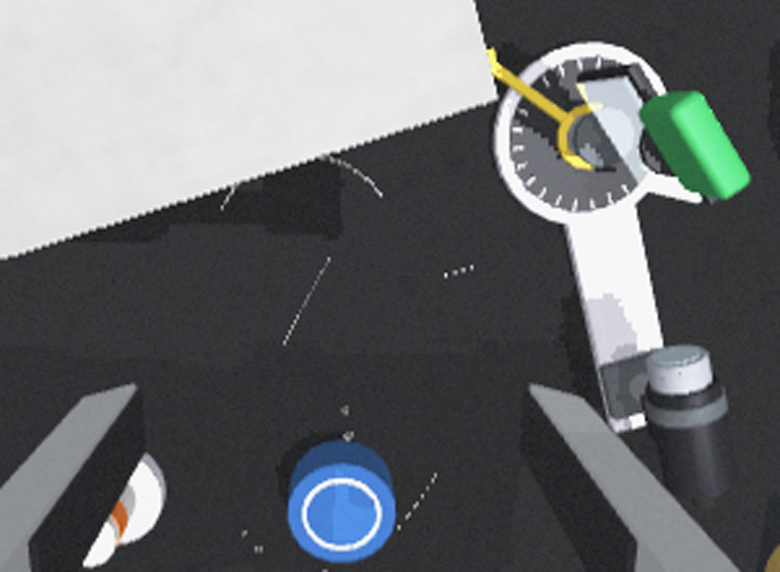

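```bash
python3 - <<'E'
from h import *
S,D,W=[load(x) for x in('scene0','side0','wrist0')]
def tri(obs):
    A=np.zeros((3,3));b=np.zeros(3)
    for c,u,v in obs:
        o,d=ray(c,u,v); d/=np.linalg.norm(d); M=np.eye(3)-np.outer(d,d); A+=M;b+=M@o
    return np.linalg.solve(A,b)
print('ped',onz(S,346.2,247,.03),onz(D,277,190,.03),onz(W,281.2,287.3,.03),tri([(S,346.2,247),(D,277,190),(W,281.2,287.3)]))
print('tgt',onz(S,321.4,269,.054),onz(D,323.2,184.8,.054))
print('stage',onz(S,302,208.6,.01),onz(D,219.8,234.4,.01),onz(W,375.4,140.8,.01))
print('tip',onz(W,490/2.6+150,57/2.6+90,.013))
# camera bar end
E
```

```text
ped [ 0.55364629 -0.12366469  0.03      ] [ 0.55307411 -0.11711687  0.03      ] [ 0.55260685 -0.12289603  0.03      ] [ 0.55365788 -0.12305316  0.02820193]
tgt [ 0.42983395 -0.12433795  0.054     ] [ 0.43019066 -0.11808323  0.054     ]
stage [0.66676178 0.06233496 0.01      ] [0.66739399 0.06879858 0.01      ] [0.66817184 0.06535344 0.01      ]
tip [0.62048201 0.09890029 0.013     ]
```

```bash
python3 - <<'E'
from h import *
from scipy.spatial.transform import Rotation as Ro
o=ctrl.get_obs(); r,p,y=o['eef_rot']; print(Ro.from_euler('xyz',[r,p,y]).as_matrix().round(4))
S,W=load('scene0'),load('wrist0'); print('beaker',onz(S,343,337,0),onz(S,343,312,.058),'vial',onz(S,391,287,0))
K,R,t=KRT(W);print(R.round(3))
E
```

```text
[[-9.e-04  1.e+00  0.e+00]
 [ 0.e+00  0.e+00 -1.e+00]
 [-1.e+00 -9.e-04 -0.e+00]]
beaker [ 0.32572622 -0.23069951  0.        ] [ 0.33449358 -0.22365404  0.058     ] vial [ 0.51011489 -0.25626508  0.        ]
[[ 1.    -0.001 -0.001]
 [-0.001 -0.967  0.253]
 [-0.001 -0.253 -0.967]]
```

Request:
play_rows(deltas=[[[10,-12,12,0,0,0,70],[10,-12,12,0,0,0,70],[10,-12,12,0,0,0,70],[10,-12,12,0,0,0,70],[10,-12,12,0,0,0,70],[10,-12,12,0,0,0,70],[10,-12,12,0,0,0,70],[10,-12,12,0,0,0,70],[5,-12,13,0,0,0,70],[5,-12,13,0,0,0,70]]])

```text
time_s: 1.15
ee_pos: [0.4293, -0.1224, 0.115]
eef_rot: [-1.888, 1.57, 2.825]
force: [-0.3, -0.5, -0.7]
grip_width: 0.07
```

```bash
python3 - <<'E'
from h import *
for n in ['scene','side','wrist']: snap(n,n+'1')
o=ctrl.get_obs(); print(o['ee_pos'],o['time_s'],o['eef_rot'],o['grip_width'])
E
```

```text
[ 0.42970724 -0.12226253  0.11537149] 1.3 [-1.98330823  1.57032149  2.72765765] 0.06967964791337611
```

View pics/wrist1.png

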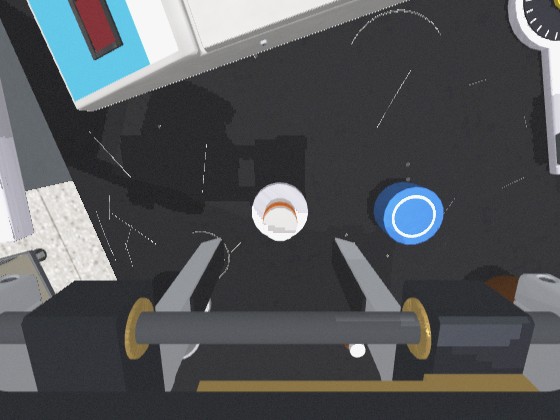

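View pics/scene1.png

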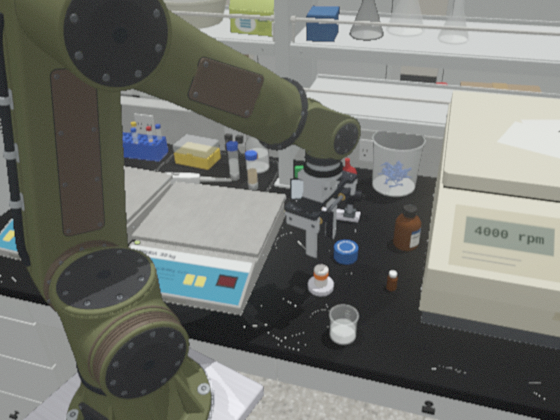

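The wrist view shows the target at (280,212), centred between the fingers, and the pedestal ring at (413,216). I'll measure both by ellipse fit.

```bash
python3 - <<'E'
from h import *
W=load('wrist1'); im=W['img'].astype(int)
hsv=cv2.cvtColor(W['img'],cv2.COLOR_RGB2HSV)
# pedestal: blue light top + ring
blue=((im[:,:,2]-im[:,:,0]>60)&(im[:,:,2]>150)); 
white=((im.min(2)>170))
def fit(m,x0,y0,x1,y1,hull=True):
    mm=np.zeros(m.shape,np.uint8); mm[y0:y1,x0:x1]=m[y0:y1,x0:x1]
    cs,_=cv2.findContours(mm,cv2.RETR_EXTERNAL,cv2.CHAIN_APPROX_NONE); c=max(cs,key=cv2.contourArea); return cv2.fitEllipse(cv2.convexHull(c))
e=fit(blue|white,365,170,450,250); print('top',e,onz(W,*e[0],.03))
e=fit(white,385,190,440,240); print('ring',e,onz(W,*e[0],.03))
crop('wrist1',240,170,460,260,3.6,'w1c')
print(im[215,375:450:4].tolist())
E
```

```text
top ((413.0064392089844, 215.2213134765625), (55.862850189208984, 62.040828704833984), 53.38648223876953) [ 0.55221458 -0.12219964  0.03      ]
ring ((413.3473815917969, 215.83251953125), (40.36669158935547, 45.604042053222656), 52.92356491088867) [ 0.55259603 -0.1227866   0.03      ]
[[44, 74, 115], [45, 74, 116], [47, 74, 121], [95, 168, 244], [98, 168, 243], [91, 163, 243], [93, 165, 243], [91, 164, 243], [92, 163, 243], [92, 162, 242], [91, 161, 242], [94, 164, 242], [91, 162, 242], [92, 162, 241], [89, 160, 240], [231, 243, 247], [84, 155, 239], [62, 87, 121], [57, 56, 58]]
```

View pics/w1c.png

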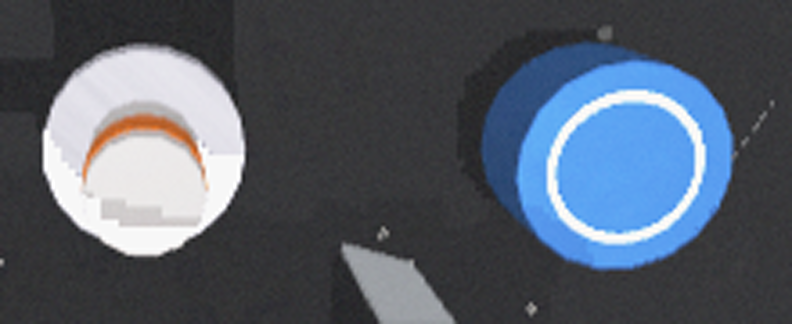

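```bash
python3 - <<'E'
from h import *
W=load('wrist1')
print(onz(W,280,211.7,.010),onz(W,280.2,223.5,.054))
E
```

```text
[ 0.42939469 -0.12377964  0.01      ] [ 0.42925554 -0.12262835  0.054     ]
```

Request:
play_rows(deltas=[[[15,0,1,0,0,0,70],[15,0,0,0,0,0,70],[15,0,0,0,0,0,70],[15,0,0,0,0,0,70],[12,0,0,0,0,0,70],[10,0,0,0,0,0,70],[7,0,0,0,0,0,70],[5,0,0,0,0,0,70],[1,0,0,0,0,0,70],[0,0,0,0,0,0,70]]], grip_force=15)

```text
time_s: 2.3
ee_pos: [0.4301, -0.123, 0.0206]
eef_rot: [1.328, 1.571, -0.243]
force: [-0.1, 0.2, 0.1]
grip_width: 0.0702
```

Request:
play_rows(deltas=[[[0,0,0,0,0,0,50],[0,0,0,0,0,0,42],[0,0,0,0,0,0,38],[0,0,0,0,0,0,34],[0,0,0,0,0,0,31],[0,0,0,0,0,0,28],[0,0,0,0,0,0,24],[0,0,0,0,0,0,20],[0,0,0,0,0,0,20],[0,0,0,0,0,0,20]]], grip_force=15)

```text
time_s: 3.3
ee_pos: [0.4301, -0.123, 0.0205]
eef_rot: [1.293, 1.571, -0.278]
force: [0.2, -0.2, 0.9]
grip_width: 0.0293
```

```bash
python3 - <<'E'
from h import *
for n in ['side','wrist']: snap(n,n+'2')
crop('wrist2',180,120,400,270,3.6,'w2c'); crop('side2',230,120,390,220,5,'d2c')
o=ctrl.get_obs(); print(o['ee_pos'],o['force'],o['grip_width'])
E
```

```text
[ 0.43005656 -0.12301971  0.02049793] [1.10752486 0.03874351 1.23841156] 0.029698748149292638
```

View pics/w2c.png

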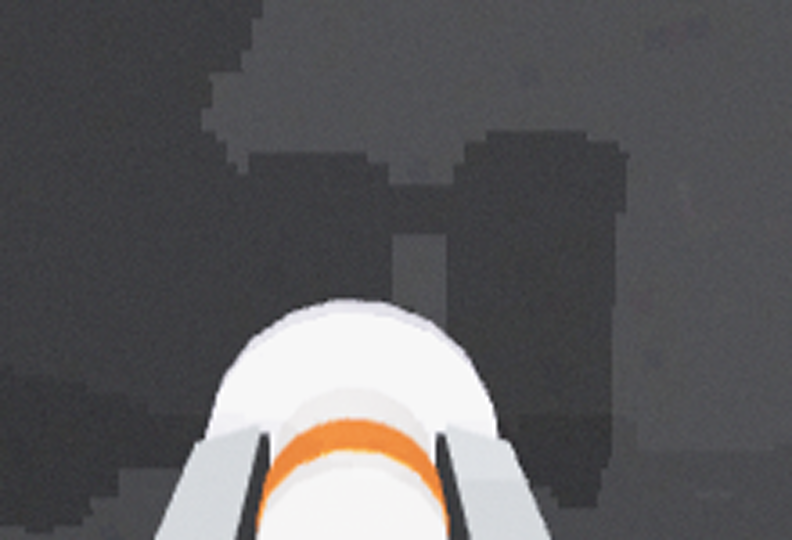

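View pics/d2c.png

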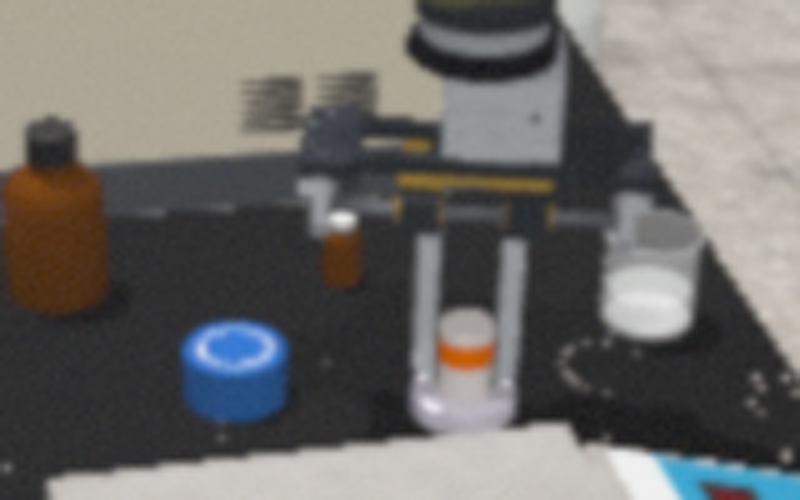

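```bash
python3 - <<'E'
from h import *
W=load('wrist2')
print(onz(W,278.3,206.9+.3,.012)[:2]-[0,.028],onz(W,278.3,203.1,.0)[:2]-[0,.028])
for u in (212,497): print(onz(W,u/3.6+180,239,.012))
E
```

```text
[ 0.4287905  -0.12387791] [ 0.4288261  -0.12389874]
[ 0.40230463 -0.11784623  0.012     ]
[ 0.45549764 -0.11790445  0.012     ]
```

Request:
play_rows(deltas=[[[-5,0,0,0,0,0,20],[-10,0,0,0,0,0,20],[-10,0,0,0,0,0,20],[-15,0,0,0,0,0,20],[-10,10,0,0,0,0,20],[0,15,0,0,0,0,20],[0,15,0,0,0,0,20],[0,15,0,0,0,0,20],[0,15,0,0,0,0,20],[0,10,0,0,0,0,20]]])

```text
time_s: 4.4
ee_pos: [0.5109, -0.123, 0.0712]
eef_rot: [1.239, 1.57, -0.331]
force: [-0.0, 0.6, -1.3]
grip_width: 0.0299
```

Request:
play_rows(deltas=[[[0,15,0,0,0,0,20],[0,15,0,0,0,0,20],[0,9,0,0,0,0,20],[0,3,0,0,0,0,20],[6,0,0,0,0,0,20],[5,0,0,0,0,0,20],[3,0,0,0,0,0,20],[0,0,0,0,0,0,20]]])

```text
time_s: 5.2
ee_pos: [0.5514, -0.1229, 0.0558]
eef_rot: [-1.846, 1.57, 2.867]
force: [0.1, 0.9, -1.7]
grip_width: 0.03
```

```bash
python3 - <<'E'
from h import *
for n in ['scene','side','wrist']: snap(n,n+'3')
crop('wrist3',180,150,400,300,3.6,'w3c'); crop('side3',230,140,330,220,7,'d3c');crop('scene3',300,190,400,280,6.5,'s3c')
o=ctrl.get_obs(); print(o['ee_pos'],o['force'],o['grip_width'])
E
```

```text
[ 0.55196542 -0.12307274  0.05658528] [ 0.54271538  0.35522643 -1.55590835] 0.029931395053305318
```

View pics/w3c.png

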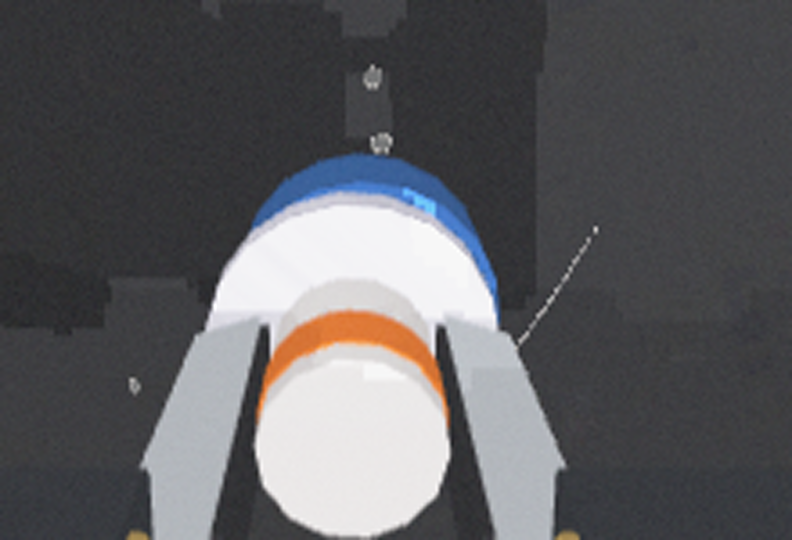

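View pics/d3c.png

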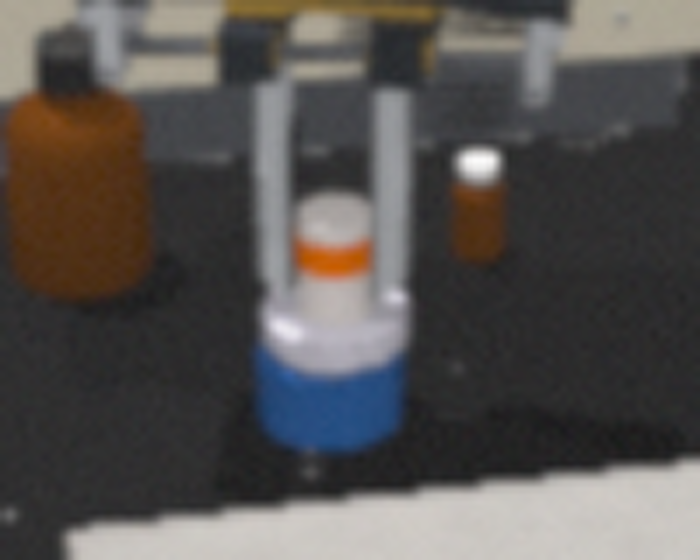

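View pics/s3c.png

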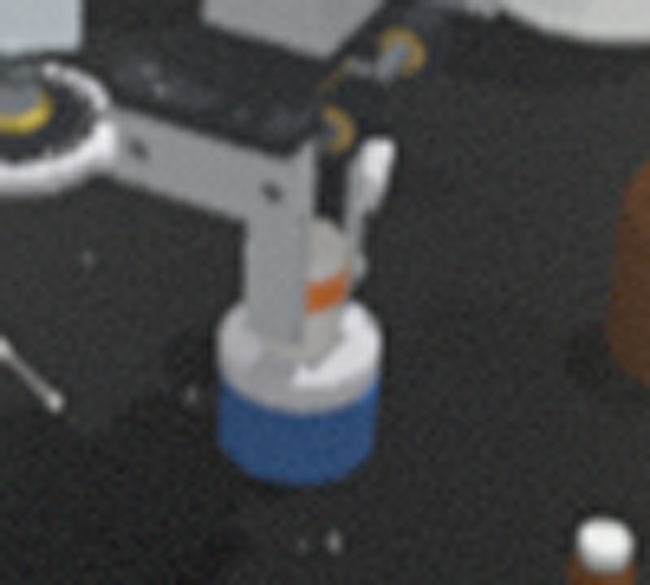

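```bash
cat > off.py <<'E'
from h import *
def solve(zt,sd_p,sd_t,sc_p,sc_t,S,D):
    base=np.array([.5525,-.123])
    rows=[];rhs=[]
    for c,up,ut in ((D,sd_p,sd_t),(S,sc_p,sc_t)):
        f=lambda x,y,z: proj(c,[x,y,z])[0,0]
        e=f(*base,zt)-f(*base,.02)   # expected shift if aligned
        rows.append([(f(base[0]+.01,base[1],zt)-f(*base,zt))/10,(f(base[0],base[1]+.01,zt)-f(*base,zt))/10]); rhs.append(ut-up-e)
        print('expected',e,'seen',ut-up,'px/mm',rows[-1])
    print('target minus pedestal mm',np.linalg.solve(rows,rhs))
E
python3 - <<'E'
from off import *
S,D,W=load('scene3'),load('side3'),load('wrist3')
solve(.043,277.2,278.14,345.77,346.08,S,D)
# wrist: disc edge y
print('disc +y edge top',onz(W,358/3.6+180,204/3.6+150,.0481),'bottom',onz(W,362/3.6+180,194/3.6+150,.0361))
print('ped +y bottom edge',onz(W,362/3.6+180,155/3.6+150,0))
print('ped right',onz(W,498/3.6+180,290/3.6+150,.03),'ped right bot',onz(W,490/3.6+180,260/3.6+150,.0))
for w in (207,499): print(onz(W,w/3.6+180,326/3.6+150,.048))
E
```

```text
expected -0.06709656939273145 seen 0.9399999999999977 px/mm [np.float64(-0.3685883394760765), np.float64(-0.04757417811954383)]
expected 0.433745609331595 seen 0.3100000000000023 px/mm [np.float64(0.19022303680774258), np.float64(-0.38545712739205557)]
target minus pedestal mm [-2.60764539 -0.96583664]
disc +y edge top [ 0.55135824 -0.09550426  0.0481    ] bottom [ 0.55220586 -0.09644545  0.0361    ]
ped +y bottom edge [ 0.55256987 -0.09586609  0.        ]
ped right [ 0.57990055 -0.1178974   0.03      ] ped right bot [ 0.58214705 -0.12053705  0.        ]
[ 0.52315504 -0.11895818  0.048     ]
[ 0.57772338 -0.11901802  0.048     ]
```

Request:
play_rows(deltas=[[[1,1,0,0,0,0,20],[1,1,-0.5,0,0,0,20],[1,0,0,0,0,0,20],[1,0,0,0,0,0,20],[0,0,0,0,0,0,20],[0,0,0,0,0,0,20]]])

```text
time_s: 5.95
ee_pos: [0.554, -0.1225, 0.0525]
eef_rot: [-1.776, 1.571, 2.937]
force: [-0.0, -0.4, -1.5]
grip_width: 0.0297
```

```bash
python3 - <<'E'
from h import *
for n in ['scene','side','wrist']: snap(n,n+'4')
crop('wrist4',220,180,350,260,6,'w4c'); crop('side4',255,160,300,210,12,'d4c');crop('scene4',325,220,370,270,12,'s4c')
o=ctrl.get_obs(); print(o['ee_pos'],o['force'],o['grip_width'])
E
```

```text
[ 0.55402906 -0.12252139  0.05250638] [-0.66703419  0.10107026 -1.21678928] 0.02972294546212452
```

View pics/w4c.png

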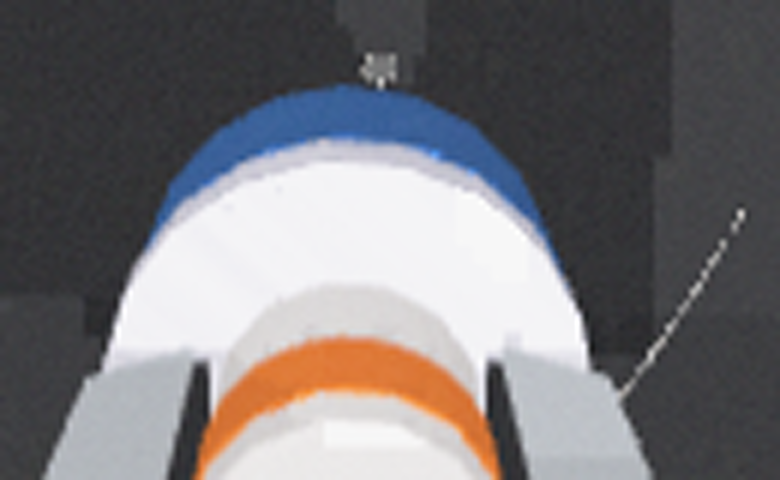

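View pics/d4c.png

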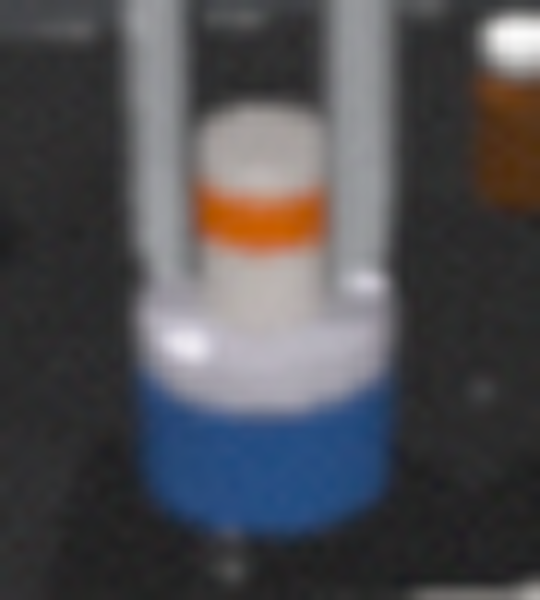

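View pics/s4c.png

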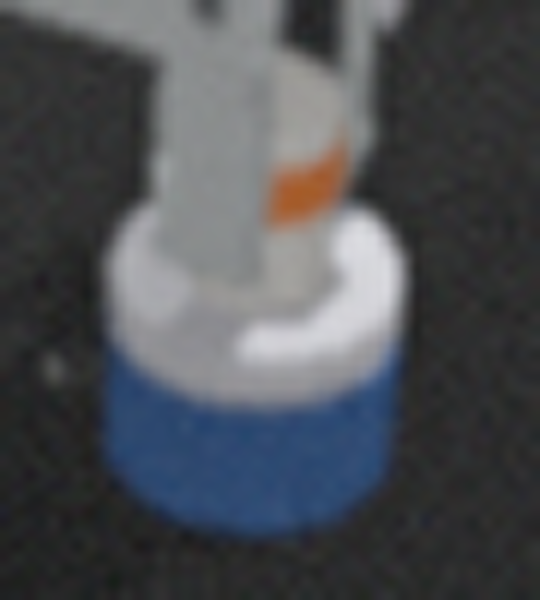

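```bash
cat > edges.py <<'E'
from off import *
def edges(c,row,x0,x1):
    p=c['img'][row,x0:x1,2].astype(float); p=cv2.GaussianBlur(p[None],(3,1),0.6)[0]
    bl=np.median(p[:6]); br=np.median(p[-6:]); n=len(p)
    xs=np.arange(n)
    def cross(seq_idx,bg):
        for k in range(len(seq_idx)-1):
            i,j=seq_idx[k],seq_idx[k+1]
            # plateau: value 3px inside
            m=seq_idx[min(k+4,n-1)]; th=(bg+p[m])/2
            if p[m]-bg>40 and p[i]<th<=p[j]: return i+(j-i)*(th-p[i])/(p[j]-p[i])
    a=cross(list(xs),bl); b=cross(list(xs[::-1]),br)
    return None if a is None or b is None else (x0+a,x0+b)
if __name__=='__main__':
    import sys
    k=sys.argv[1]
    for n,rows,x0,x1 in(('side',range(184,202),256,298),('scene',range(236,264),322,372)):
        c=load(n+k)
        for r in rows:
            e=edges(c,r,x0,x1)
            if e: print(n,r,np.round([e[0],e[1],(e[0]+e[1])/2,e[1]-e[0]],2))
E
python3 edges.py 4
python3 - <<'E'
from h import *
W=load('wrist4')
f=lambda x,y,z: onz(W,x/6+220,y/6+180,z).round(4)
print('disc y edge',f(345,161,.044),f(345,140,.032),'ped',f(345,87,0))
E
```

```text
side 184 [266.22 287.05 276.64  20.83]
side 185 [265.99 287.18 276.59  21.18]
side 186 [266.   287.18 276.59  21.18]
side 187 [266.42 287.   276.71  20.59]
side 188 [266.79 286.8  276.8   20.01]
side 189 [266.95 286.67 276.81  19.72]
side 190 [266.65 286.71 276.68  20.07]
side 191 [266.57 286.51 276.54  19.93]
side 192 [266.68 286.3  276.49  19.62]
side 193 [266.54 286.55 276.55  20.02]
side 194 [266.53 286.81 276.67  20.28]
side 195 [266.56 286.89 276.73  20.33]
side 196 [266.66 286.68 276.67  20.02]
side 197 [266.78 286.59 276.69  19.81]
side 198 [266.77 286.6  276.68  19.83]
side 199 [267.07 286.5  276.79  19.43]
side 200 [267.29 286.44 276.87  19.15]
side 201 [267.87 285.78 276.82  17.91]
scene 236 [336.82 347.11 341.97  10.29]
scene 237 [335.59 355.96 345.77  20.37]
scene 238 [334.74 356.52 345.63  21.77]
scene 240 [333.87 357.42 345.65  23.54]
scene 241 [333.57 357.95 345.76  24.38]
scene 242 [333.52 358.12 345.82  24.61]
scene 243 [333.61 358.16 345.88  24.54]
scene 244 [333.7  358.03 345.87  24.33]
scene 245 [333.8  357.83 345.81  24.03]
scene 246 [333.87 357.61 345.74  23.74]
scene 247 [333.75 357.4  345.58  23.65]
scene 248 [333.97 357.42 345.7   23.46]
scene 249 [334.16 357.59 345.88  23.43]
scene 250 [334.24 357.46 345.85  23.22]
scene 251 [333.61 357.3  345.45  23.69]
scene 252 [333.32 357.39 345.36  24.07]
scene 253 [333.31 357.44 345.38  24.14]
scene 254 [333.35 357.39 345.37  24.05]
scene 255 [333.31 357.25 345.28  23.94]
scene 256 [333.25 357.12 345.18  23.87]
scene 257 [333.4  357.06 345.23  23.66]
scene 258 [333.69 356.84 345.26  23.15]
scene 259 [334.38 356.58 345.48  22.2 ]
scene 260 [335.19 355.84 345.51  20.65]
scene 261 [336.24 354.73 345.48  18.5 ]
scene 262 [337.54 353.58 345.56  16.04]
scene 263 [339.19 352.56 345.87  13.37]
disc y edge [ 0.5522 -0.0951  0.044 ] [ 0.5522 -0.0956  0.032 ] ped [ 0.5522 -0.0957  0.    ]
```

```bash
python3 - <<'E'
from off import *
solve(.040,276.68,276.61,345.31,345.85,load('scene4'),load('side4'))
E
```

```text
expected -0.05826503310794351 seen -0.06999999999999318 px/mm [np.float64(-0.3680853946295713), np.float64(-0.04750240397675611)]
expected 0.3766512909135713 seen 0.5400000000000205 px/mm [np.float64(0.18999479225910249), np.float64(-0.3849079356998345)]
target minus pedestal mm [ 0.08145983 -0.38417438]
```

Request:
play_rows(deltas=[[[0.5,0,0,0,0,0,20],[0.5,0,0,0,0,0,20],[0.5,0,0,0,0,0,20],[0,0,0,0,0,0,20],[0.5,0,0,0,0,0,20],[0,0,0,0,0,0,20],[0,0,0,0,0,0,20]]])

```text
time_s: 6.8
ee_pos: [0.554, -0.1225, 0.0505]
eef_rot: [1.183, 1.571, -0.388]
force: [0.0, -0.2, -0.3]
grip_width: 0.03
```

Request:
play_rows(deltas=[[[0.3,0,0,0,0,0,20],[0,0,0,0,0,0,20],[0,0,0,0,0,0,20]]])

```text
time_s: 7.1
ee_pos: [0.554, -0.1225, 0.0505]
eef_rot: [1.368, 1.571, -0.203]
force: [-3.2, 0.8, 4.7]
grip_width: 0.0296
```

Request:
play_rows(deltas=[[[-0.2,0,0,0,0,0,20],[0,0,0,0,0,0,31],[0,0,0,0,0,0,34],[0,0,0,0,0,0,38],[0,0,0,0,0,0,44],[0,0,0,0,0,0,52],[0,0,0,0,0,0,60],[0,0,0,0,0,0,60],[0,0,0,0,0,0,60]]])

```text
time_s: 8.0
ee_pos: [0.554, -0.1225, 0.0503]
eef_rot: [2.528, 1.571, 0.958]
force: [-0.6, -0.6, -0.3]
grip_width: 0.0595
```

```bash
python3 - <<'E'
from h import *
for n in ['scene','side','wrist']: snap(n,n+'5')
crop('wrist5',200,180,360,280,5,'w5c'); 
o=ctrl.get_obs(); print(o['ee_pos'],o['force'],o['grip_width'])
E
python3 edges.py 5
```

```text
[ 0.55399081 -0.122497    0.0503457 ] [-0.6790781  -0.38069812 -0.27442531] 0.059722246485569175
side 184 [262.72 290.58 276.65  27.86]
side 185 [266.01 287.39 276.7   21.39]
side 186 [265.95 287.35 276.65  21.4 ]
side 187 [266.09 287.13 276.61  21.05]
side 188 [266.21 286.84 276.53  20.63]
side 189 [266.36 286.63 276.5   20.26]
side 190 [266.39 286.72 276.56  20.32]
side 191 [266.48 286.64 276.56  20.16]
side 192 [266.68 286.28 276.48  19.6 ]
side 193 [266.77 286.28 276.53  19.51]
side 194 [266.66 286.7  276.68  20.04]
side 195 [266.54 286.79 276.67  20.25]
side 196 [266.6  286.71 276.65  20.1 ]
side 197 [266.62 286.66 276.64  20.04]
side 198 [266.79 286.57 276.68  19.78]
side 199 [266.91 286.58 276.74  19.67]
side 200 [267.38 286.37 276.88  18.99]
side 201 [267.76 285.75 276.76  17.99]
scene 236 [334.03 344.25 339.14  10.22]
scene 237 [334.05 355.31 344.68  21.26]
scene 238 [334.13 355.73 344.93  21.6 ]
scene 239 [334.23 356.69 345.46  22.46]
scene 240 [334.17 357.84 346.    23.67]
scene 241 [334.18 358.13 346.15  23.95]
scene 242 [333.8  358.21 346.    24.42]
scene 243 [333.68 358.16 345.92  24.48]
scene 244 [333.55 358.11 345.83  24.57]
scene 245 [333.55 358.01 345.78  24.47]
scene 246 [333.63 357.76 345.7   24.13]
scene 247 [333.78 357.53 345.66  23.75]
scene 248 [333.73 357.36 345.55  23.63]
scene 249 [333.87 357.51 345.69  23.63]
scene 250 [334.21 357.46 345.84  23.24]
scene 251 [333.8  357.28 345.54  23.49]
scene 252 [333.4  357.2  345.3   23.81]
scene 253 [333.34 357.33 345.34  23.99]
scene 254 [333.29 357.39 345.34  24.1 ]
scene 255 [333.33 357.26 345.29  23.93]
scene 256 [333.34 357.1  345.22  23.77]
scene 258 [333.72 356.88 345.3   23.16]
scene 259 [334.6  356.57 345.58  21.96]
scene 261 [336.28 354.96 345.62  18.68]
scene 262 [337.42 353.68 345.55  16.26]
scene 263 [338.51 352.28 345.39  13.77]
```

View pics/w5c.png

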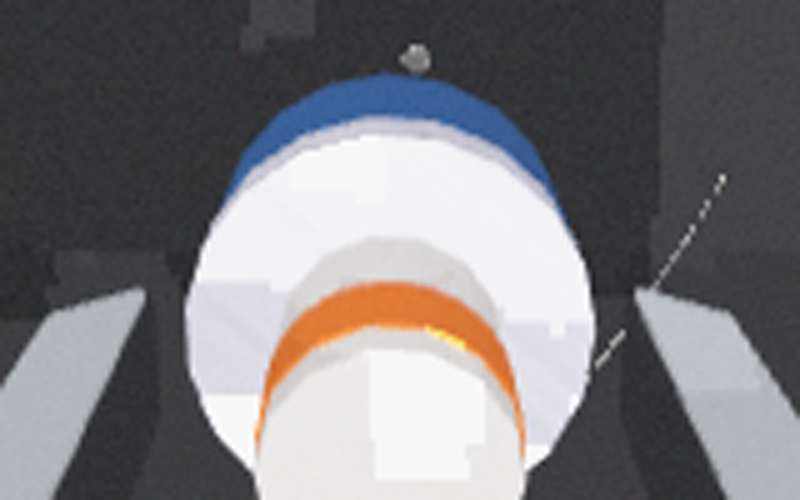

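Request:
play_rows(deltas=[[[-5,0,0,0,0,0,60],[-10,0,0,0,0,0,60],[-15,0,0,0,0,0,60],[-20,0,0,0,0,0,60],[-20,0,0,0,0,0,60],[-20,0,0,0,0,0,60],[-20,0,0,0,0,0,60],[-20,0,0,0,0,0,60],[-10,0,0,0,0,0,60],[0,0,0,0,0,0,60]]])

```text
time_s: 9.15
ee_pos: [0.5545, -0.1226, 0.1923]
eef_rot: [1.285, 1.568, -0.286]
force: [-0.1, -0.4, -1.0]
grip_width: 0.0602
```

```bash
python3 - <<'E'
from h import *
for n in ['scene','side','wrist']: snap(n,n+'6')
o=ctrl.get_obs(); print(o['ee_pos'],o['force'],o['grip_width'],o['time_s'])
W=load('wrist0')
print('bar end',onz(W,396,251.5,.012),'post foot',onz(W,465,55,0),onz(W,448,15,0))
E
```

```text
[ 0.55363187 -0.12238899  0.18953968] [ 0.03946877 -0.0498896   0.48456864] 0.059816910883597495 9.3
bar end [ 0.70723097 -0.07956955  0.012     ] post foot [0.76872094 0.16330952 0.        ] [0.74271405 0.20481493 0.        ]
```

View pics/wrist6.png

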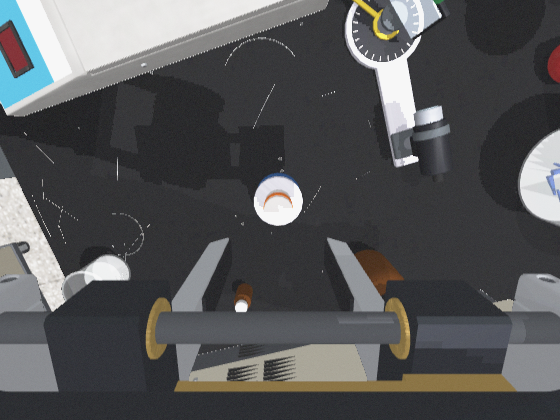

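View pics/side6.png

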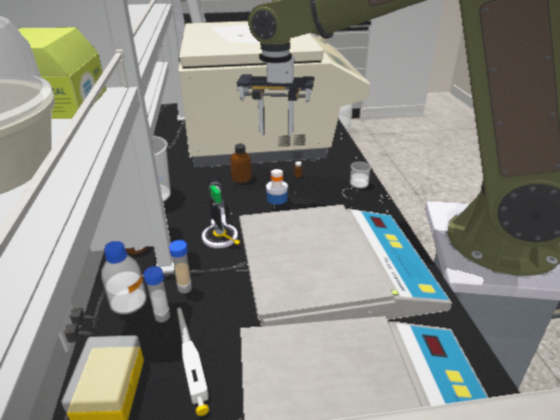

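View pics/scene6.png

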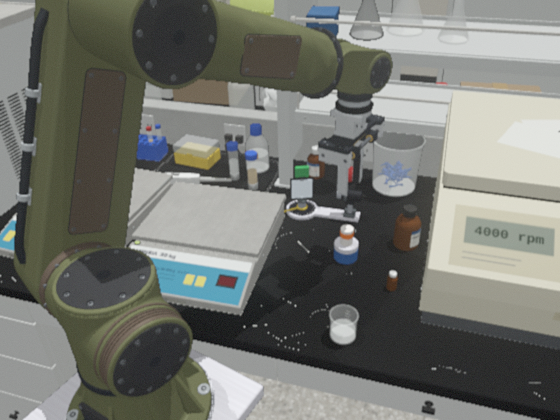

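```bash
python3 - <<'E'
from h import *
crop('scene6',240,0,400,200,4,'s6c'); im=cv2.imread('pics/s6c.png'); cv2.imwrite('pics/s6c.png',im[:600])
S,W,D=load('scene0'),load('wrist0'),load('side0')
for u,v in((20,185),(100,190),(110,150)): print('S',onz(S,u/5+270,v/5+150,0))
for u,v in((446,20),(454,77),(485,70),(479,12)): print('W',onz(W,u,v,0))
for z in (.0,.1,.2,.3,.4,.5,.6): print(z,proj(S,[.77,.165,z]),proj(D,[.77,.165,z]))
E
```

```text
S [0.73571212 0.19627201 0.        ]
S [0.75402963 0.15321913 0.        ]
S [0.79526901 0.17140189 0.        ]
W [0.74115248 0.19976956 0.        ]
W [0.7593591  0.13939384 0.        ]
W [0.79511573 0.14705589 0.        ]
W [0.77758426 0.20778097 0.        ]
0.0 [[289.39440406 184.43485417]] [[165.47490748 260.42215871]]
0.1 [[288.81897318 153.95068619]] [[158.64118599 224.31518918]]
0.2 [[288.19785605 121.04623213]] [[150.97053802 183.78619582]]
0.3 [[287.52538687  85.42133929]] [[142.29918701 137.96984118]]
0.4 [[286.79492258  46.72408344]] [[132.41764232  85.75925083]]
0.5 [[285.99862267   4.53910357]] [[121.05355288  25.71541787]]
0.6 [[285.12716663 -41.62736628]] [[107.84621735 -44.06747608]]
```

View pics/s6c.png

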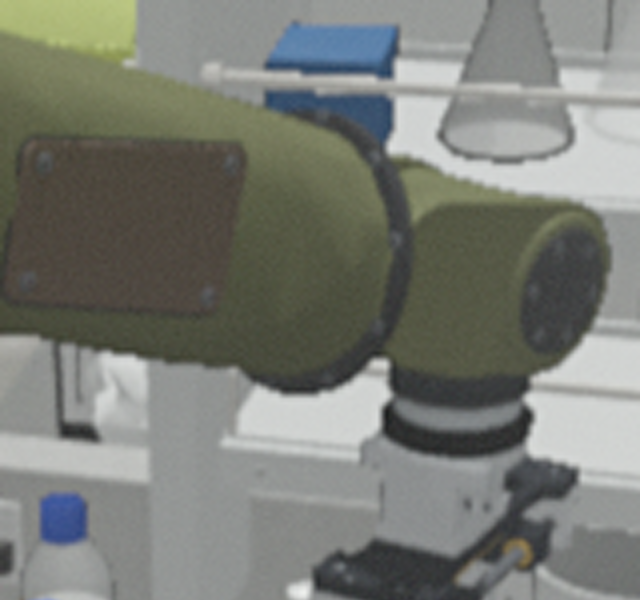

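Request:
play_rows(deltas=[[[0,0,0,-0.1,0,0,60],[0,0,0,-0.1,0,0,60],[0,0,0,-0.1,0,0,60],[0,0,0,-0.1,0,0,60],[0,0,0,-0.1,0,0,60],[0,0,0,-0.1,0,0,60],[0,0,0,-0.1,0,0,60]]])

```text
time_s: 10.0
ee_pos: [0.5536, -0.1224, 0.1892]
eef_rot: [-2.547, 1.569, 2.87]
force: [-0.7, -0.2, -0.5]
grip_width: 0.06
```

Request:
play_rows(deltas=[[[0,15,-5,0,0,0,60],[0,20,-7,0,0,0,60],[0,20,-7,0,0,0,60],[0,20,-7,0,0,0,60],[0,20,-7,0,0,0,60],[0,20,-7,0,0,0,60],[0,20,-7,0,0,0,60],[0,20,-7,0,0,0,60],[0,10,-3,0,0,0,60],[0,0,0,0,0,0,60]]])

```text
time_s: 11.0
ee_pos: [0.6437, 0.0289, 0.1895]
eef_rot: [-2.366, 1.57, 3.047]
force: [-0.7, -0.8, 0.4]
grip_width: 0.06
```

```bash
python3 - <<'E'
from h import *
from scipy.spatial.transform import Rotation as Ro
for n in ['scene','side','wrist']: snap(n,n+'7')
o=ctrl.get_obs(); print(o['ee_pos'],o['qpos'],o['force'],o['time_s']); print(Ro.from_euler('xyz',o['eef_rot']).as_matrix().round(3))
E
```

```text
[0.64320051 0.02689427 0.19015418] [-1.50543822e-02  5.23398140e-01  1.24468614e+00 -9.85501316e-05
  1.37389998e+00 -7.13896457e-01] [-1.23343057 -0.450167   -0.40859492] 11.15
[[-0.     0.766  0.643]
 [-0.     0.643 -0.766]
 [-1.    -0.    -0.   ]]
```

View pics/wrist7.png

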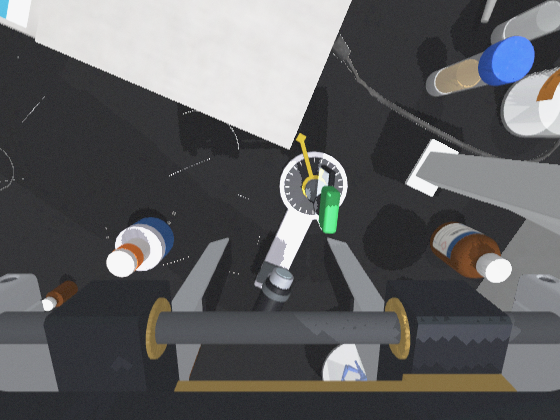

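View pics/side7.png

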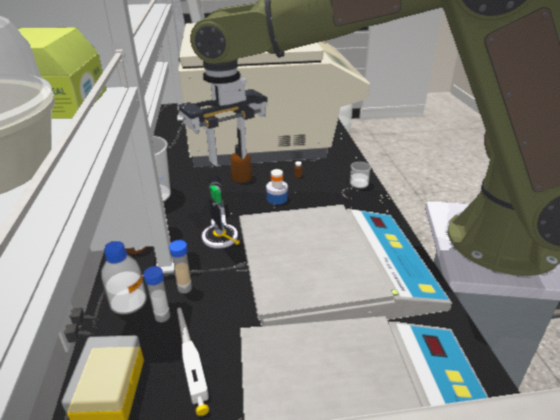

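View pics/scene7.png

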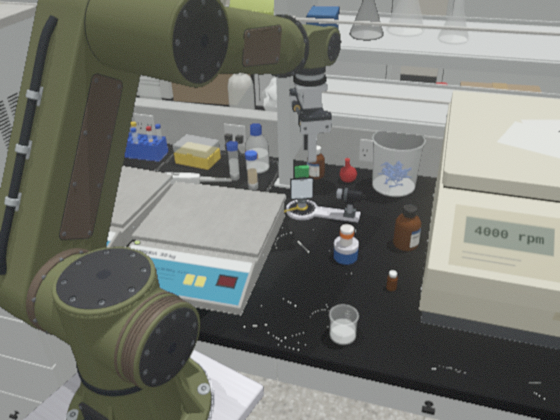

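```bash
python3 - <<'E'
from h import *
crop('wrist7',260,120,380,240,5,'w7c')
E
```

```text
(no output)
```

View pics/w7c.png

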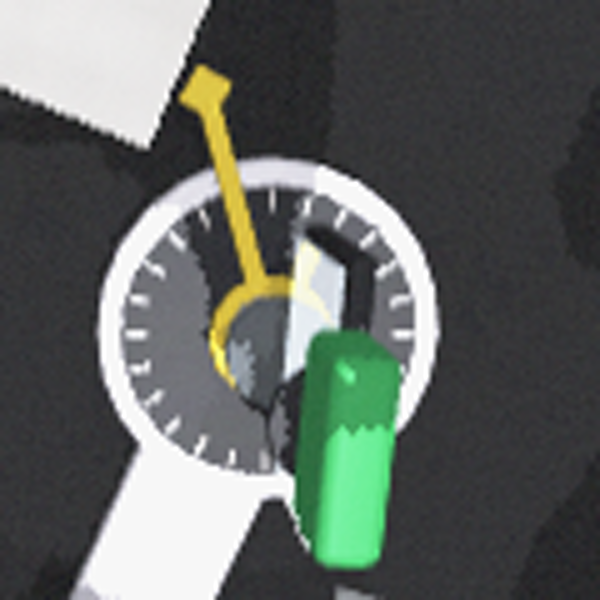

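```bash
python3 - <<'E'
from h import *
W=load('wrist7'); f=lambda x,y,z: onz(W,x/5+260,y/5+120,z)
print('knob',f(357,465,.137),'stage',f(269,328,.01)); a,b=f(332,358,.137),f(317,565,.137); d=a-b; print(np.degrees(np.arctan2(d[1],d[0])),np.linalg.norm(d))
a,b=f(398,370,.137),f(383,565,.137); d=a-b; print(np.degrees(np.arctan2(d[1],d[0])),np.linalg.norm(d))
a,b=f(256,280,.012),f(207,86,.012); d=b-a; print('pointer',np.degrees(np.arctan2(d[1],d[0])),a,b)
# bar: edges
a,b=f(140,445,.010),f(75,590,.01); d=b-a; print('bar',np.degrees(np.arctan2(d[1],d[0])));a,b=f(262,500,.010),f(217,598,.01); d=b-a; print('bar',np.degrees(np.arctan2(d[1],d[0])))
# target as seen here, ring edges
print('ped/target disc est',proj(W,[[.554,-.1225,.042],[.554,-.1225,.084]]))
E
```

```text
knob [0.66747249 0.06400717 0.137     ] stage [0.6673903  0.06521253 0.01      ]
128.30738851995807 0.034753904682805065
128.71058513585726 0.03280111327489458
pointer 145.68996949689844 [0.65676281 0.07203864 0.012     ] [0.61774497 0.09866482 0.012     ]
bar -73.06124557879453
bar -72.3500331056585
ped/target disc est [[139.52621824 249.52128676]
 [121.40610242 264.64744905]]
```

Request:
play_rows(deltas=[[[0,10,-3,0,0,0,50],[0,10,-3,0,0,0,50],[0,10,-3,0,0,0,50],[0,8,-3,0,0,0,50],[0,5,-1,0,0,0,50],[0,0,0,0,0,0,50],[0,0,0,0,0,0,50]]], grip_force=20)

```text
time_s: 11.85
ee_pos: [0.668, 0.065, 0.1902]
eef_rot: [-1.918, 1.571, -2.789]
force: [-0.4, 0.6, -0.1]
grip_width: 0.0501
```

```bash
python3 - <<'E'
from h import *
for n in ['scene','side','wrist']: snap(n,n+'8')
crop('wrist8',200,140,360,290,4,'w8c');crop('side8',80,0,300,260,2.3,'d8c')
o=ctrl.get_obs(); print(o['ee_pos'],o['force'],o['grip_width'],o['time_s'])
E
```

```text
[0.66790962 0.06472506 0.19044264] [-0.31407131  0.81880009  0.12781851] 0.050026583727074636 12.0
```

View pics/w8c.png

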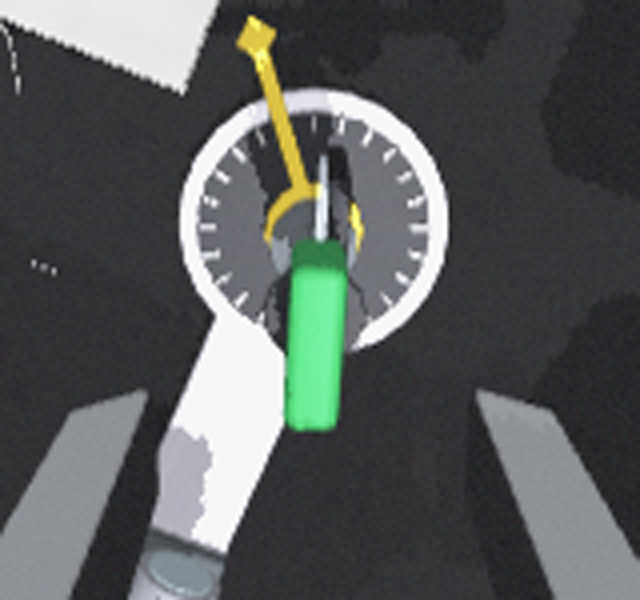

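View pics/d8c.png

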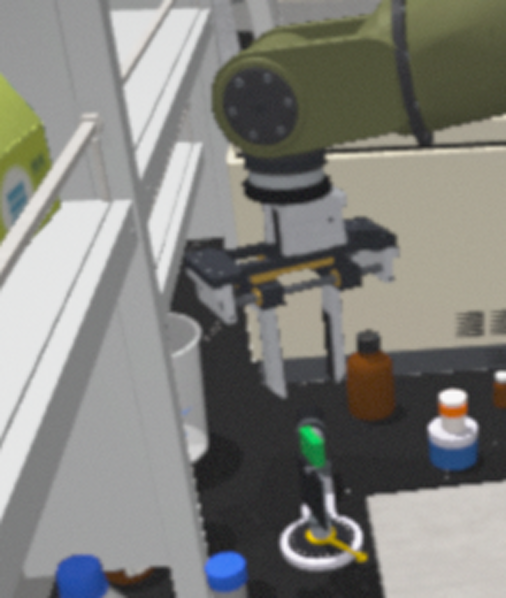

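Request:
play_rows(deltas=[[[10,0,0,0,0,0,50],[12,0,0,0,0,0,50],[12,0,0,0,0,0,50],[12,0,0,0,0,0,50],[12,0,0,0,0,0,50],[10,0,0,0,0,0,50],[6,0,0,0,0,0,50],[3,0,0,0,0,0,50],[0,0,0,0,0,0,50]]], grip_force=20)

```text
time_s: 12.9
ee_pos: [0.668, 0.065, 0.1132]
eef_rot: [-2.206, 1.571, -3.077]
force: [-0.9, -0.1, 0.4]
grip_width: 0.0502
```

```bash
python3 - <<'E'
from h import *
snap('wrist','wrist9');snap('side','side9')
crop('wrist9',180,140,380,290,4,'w9c');crop('side9',120,80,300,260,3.3,'d9c')
o=ctrl.get_obs(); print(o['ee_pos'],o['force'],o['grip_width'],o['time_s'])
E
```

```text
[0.66819883 0.06506313 0.1138366 ] [-0.07582694  0.04367386  0.32801808] 0.05013934331445601 13.0
```

View pics/w9c.png

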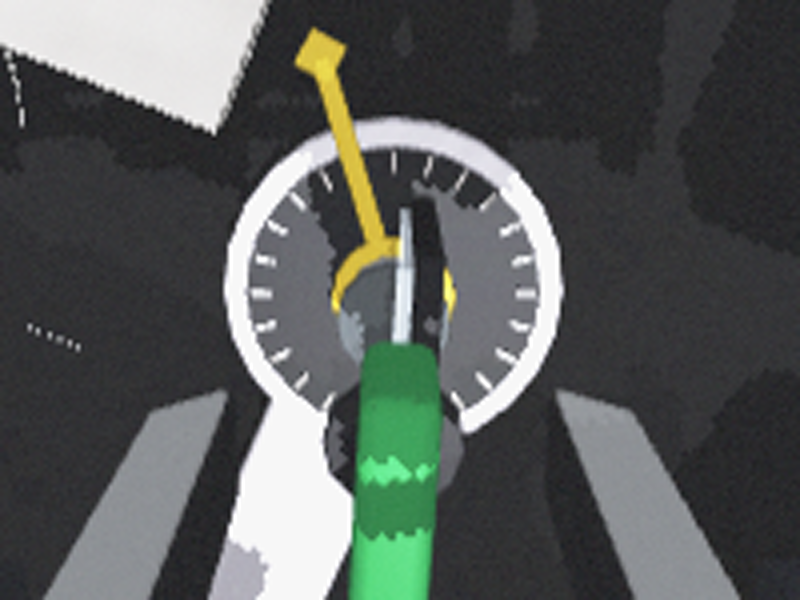

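View pics/d9c.png

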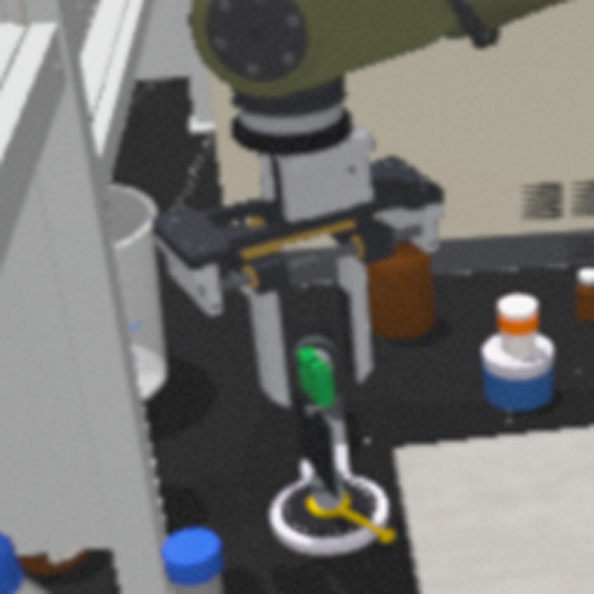

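Request:
play_rows(deltas=[[[0,0,0,0,0,0,36],[0,0,0,0,0,0,26],[0,0,0,0,0,0,20],[0,0,0,0,0,0,16],[0,0,0,0,0,0,13],[0,0,0,0,0,0,10],[0,0,0,0,0,0,6],[0,0,0,0,0,0,4],[0,0,0,0,0,0,4],[0,0,0,0,0,0,4]]], grip_force=20)

```text
time_s: 14.0
ee_pos: [0.6681, 0.0653, 0.1134]
eef_rot: [1.738, 1.57, 0.867]
force: [2.9, 4.7, -0.6]
grip_width: 0.0121
```

```bash
python3 - <<'E'
from h import *
snap('wrist','wrist10')
crop('wrist10',180,140,380,290,4,'w10c')
o=ctrl.get_obs(); print(o['ee_pos'],o['force'],o['moment'],o['grip_width'],o['time_s'])
E
```

```text
[0.66810252 0.06534218 0.11341824] [ 2.57174853  4.7344909  -0.54212544] [ 0.8371057  -0.53150856 -0.05233817] 0.011903455321210808 14.05
```

View pics/w10c.png

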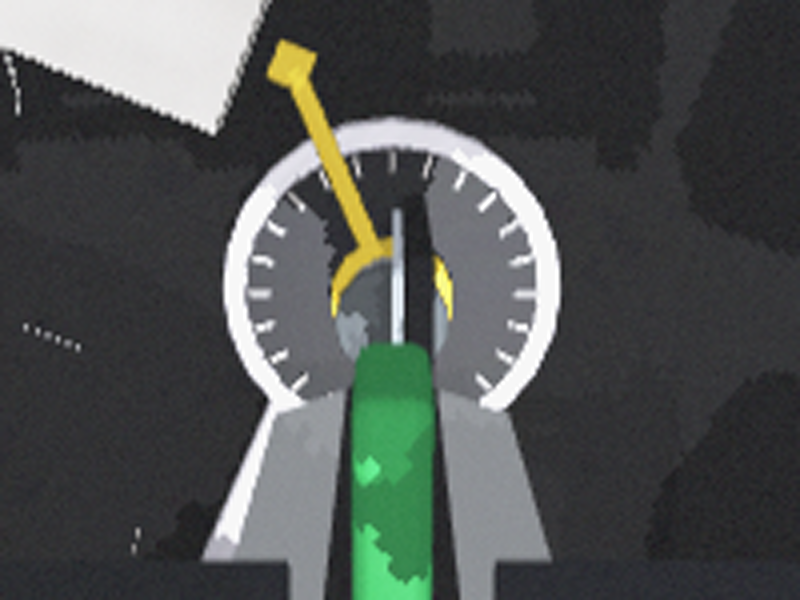

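Request:
play_rows(deltas=[[[0,0.4,0,0,0,0,4],[0,0,0,0,0,0,4],[0,0,0,-0.06,0,0,4],[0,0,0,-0.06,0,0,4],[0,0,0,-0.06,0,0,4],[0,0,0,-0.06,0,0,4],[0,0,0,-0.06,0,0,4],[0,0,0,0,0,0,4]]])

```text
time_s: 14.85
ee_pos: [0.6679, 0.065, 0.1134]
eef_rot: [-2.264, 1.57, -2.834]
force: [-3.4, 0.7, 2.9]
grip_width: 0.0119
```

```bash
python3 - <<'E'
from h import *
W=load('wrist10'); f=lambda x,y,z: onz(W,x/4+180,y/4+140,z)
a,b=f(372,245,.012),f(290,56,.012); d=b-a; print('pointer',np.degrees(np.arctan2(d[1],d[0])))
snap('wrist','wrist11')
crop('wrist11',140,140,400,290,3,'w11c')
o=ctrl.get_obs(); print(o['ee_pos'],o['force'],o['moment'],o['grip_width'],o['time_s'])
E
```

```text
pointer 152.82988254572874
[0.66796542 0.06507123 0.11335757] [-3.59165364  1.07201694  2.99726713] [ 0.20651531  0.66278574 -0.02661307] 0.011718389383053982 14.9
```

View pics/w11c.png

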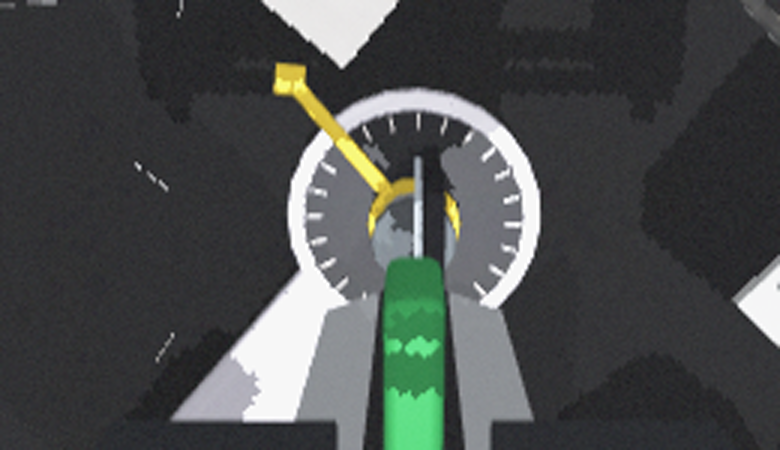

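Request:
play_rows(deltas=[[[0,0,0,-0.06,0,0,4],[0,0,0,-0.06,0,0,4],[0,0,0,-0.06,0,0,4],[0,0,0,-0.06,0,0,4],[0,0,0,-0.06,0,0,4],[0,0,0,-0.06,0,0,4],[0,0,0,-0.06,0,0,4],[0,0,0,0,0,0,4],[0,0,0,0,0,0,4]]])

```text
time_s: 15.8
ee_pos: [0.6678, 0.0646, 0.1134]
eef_rot: [-2.412, 1.569, -2.566]
force: [-5.1, -2.6, 3.4]
grip_width: 0.0124
```

```bash
python3 - <<'E'
from h import *
from scipy.spatial.transform import Rotation as Ro
for n in ['scene','side','wrist']: snap(n,n+'12')
crop('wrist12',0,140,400,290,2,'w12c');crop('side12',180,170,300,260,6,'d12c');crop('scene12',270,180,370,270,6,'s12c')
o=ctrl.get_obs(); print(o['ee_pos'],o['qpos'],o['force'],o['moment'],o['grip_width'],o['time_s']);print(Ro.from_euler('xyz',o['eef_rot']).as_matrix().round(3))
E
```

```text
[0.66779123 0.06459081 0.11337358] [ 4.21962226e-02  6.49265945e-01  1.23059930e+00 -9.17251297e-04
  1.26322840e+00 -1.37508340e+00] [-6.4415818  -1.40867215  3.17839141] [-0.26578048  0.97402465 -0.02277721] 0.01177258388901681 15.95
[[-0.001  0.153  0.988]
 [-0.001  0.988 -0.153]
 [-1.    -0.001 -0.001]]
```

View pics/w12c.png

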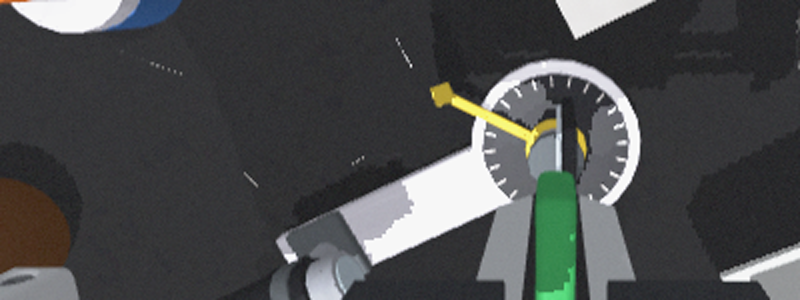

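View pics/d12c.png

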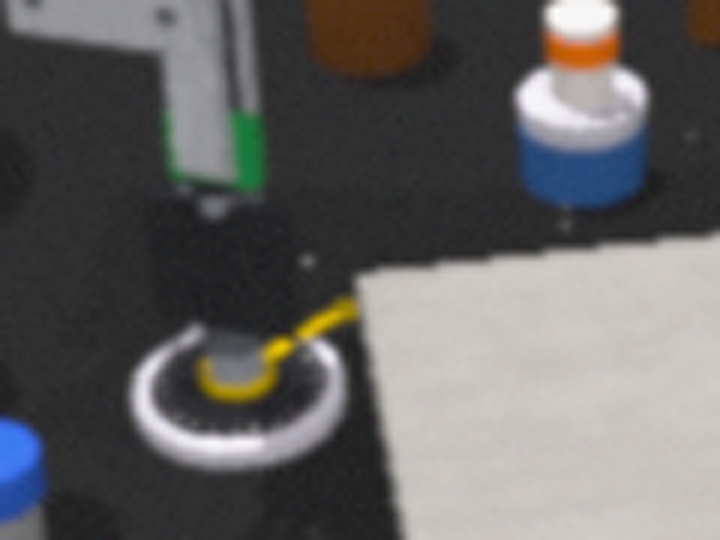

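View pics/s12c.png

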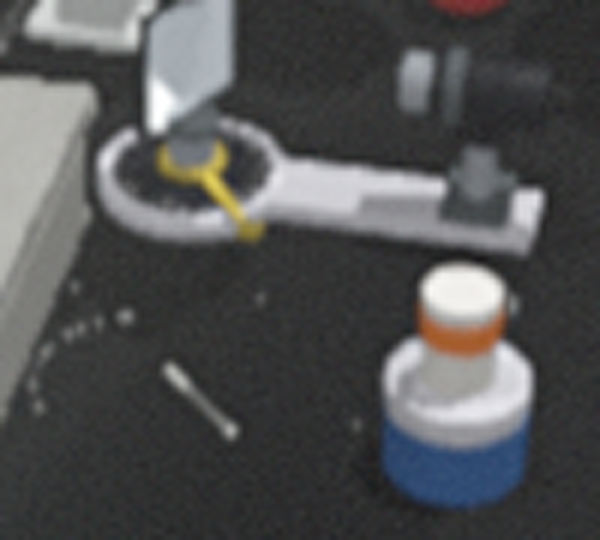

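```bash
python3 - <<'E'
from h import *
crop('wrist12',195,160,345,260,5.2,'w12d');crop('side12',200,200,250,250,12,'d12d');crop('scene12',280,190,325,235,12,'s12d')
E
```

```text
(no output)
```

View pics/w12d.png

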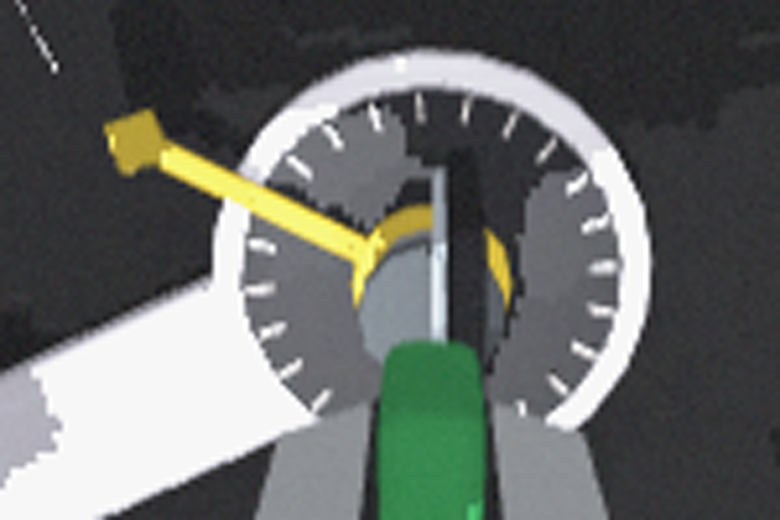

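View pics/s12d.png

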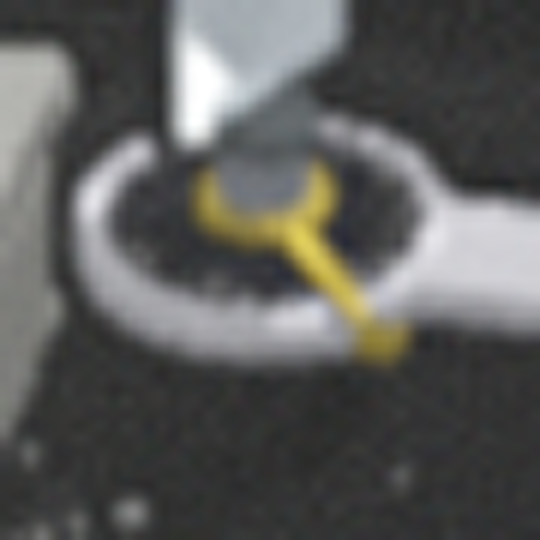

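View pics/d12d.png

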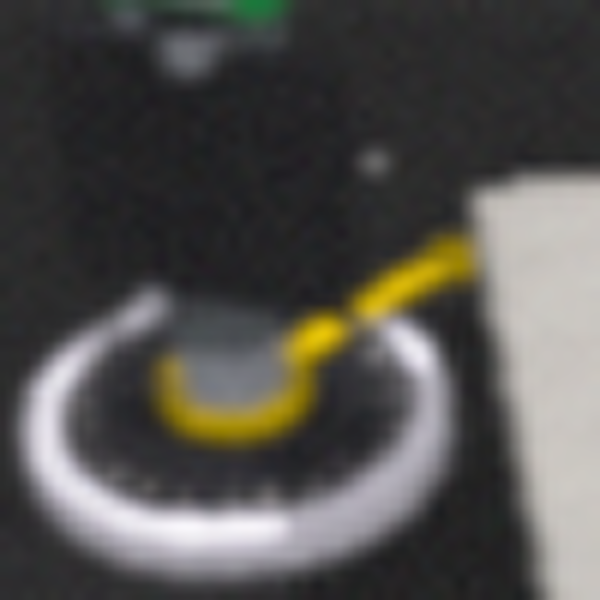

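```bash
python3 - <<'E'
from h import *
W,S,D=load('wrist12'),load('scene12'),load('side12')
fw=lambda x,y,z: onz(W,x/5.2+195,y/5.2+160,z)
fs=lambda x,y,z: onz(S,x/12+280,y/12+190,z)
fd=lambda x,y,z: onz(D,x/12+200,y/12+200,z)
ang=lambda a,b: np.degrees(np.arctan2(*(b-a)[1::-1]))%360
for z in(.012,.015):
  print('W',ang(fw(365,249,z),fw(135,141,z)),fw(135,141,z),'S',ang(fs(300,238,z),fs(385,337,z)),ang(fs(265,202,z),fs(385,337,z)),fs(385,337,z),'D',ang(fd(235,385,z),fd(458,252,z)),ang(fd(320,335,z),fd(458,252,z)),fd(458,252,z))
print('axis W',fw(432,268,.01))
# scene target: post top centre (462,283)/6+(270,180)
T=lambda: 0
print('S target',onz(S,462/6+270,288/6+180,.096))
print('D target',onz(D,582/6+180,16/6+170,.096))
E
```

```text
W 235.25249050789284 [0.63350631 0.01442108 0.012     ] S 235.6652277581398 236.46876397736534 [0.63919188 0.01594648 0.012     ] D 235.1209440926956 235.3833675357879 [0.63414564 0.01196548 0.012     ]
W 235.25249050789287 [0.63308037 0.01507552 0.015     ] S 235.66522775813985 236.46876397736526 [0.63544637 0.01386971 0.015     ] D 235.1209440926956 235.38336753578795 [0.63312603 0.01610675 0.015     ]
axis W [0.66634081 0.06477265 0.01      ]
S target [ 0.5397263  -0.12927061  0.096     ]
D target [ 0.54959766 -0.09452786  0.096     ]
```

Request:
play_rows(deltas=[[[0,0,-0.3,-0.015,0,0,4],[0,0,0,-0.015,0,0,4],[0,0,0,0,0,0,4],[0,0,0,0,0,0,4],[0,0,0,0,0,0,4]]])

```text
time_s: 16.45
ee_pos: [0.6678, 0.0646, 0.1133]
eef_rot: [-2.136, 1.57, -2.257]
force: [-5.7, -3.1, 2.8]
grip_width: 0.0117
```

```bash
python3 - <<'E'
from h import *
from scipy.spatial.transform import Rotation as Ro
for n in ['scene','side','wrist']: snap(n,n+'13')
crop('wrist13',195,160,345,260,5.2,'w13d');crop('side13',200,200,250,250,12,'d13d');crop('scene13',280,190,325,235,12,'s13d')
o=ctrl.get_obs(); print(o['ee_pos'],o['force'],o['joint_vel'].round(4),o['grip_width'],o['time_s']);M=Ro.from_euler('xyz',o['eef_rot']).as_matrix();print(np.degrees(np.arctan2(M[1,1],M[0,1])))
E
python3 edges.py 13 | awk '$1=="side"&&($2<188||$2>194)||$1=="scene"&&($2>240&&$2<247||$2>252&&$2<259)'
```

```text
[0.66777388 0.06461754 0.11336335] [-5.44060881 -2.49023841  3.25225124] [-0.0003  0.0007 -0.0028  0.0003 -0.001  -0.0009] 0.011227282893685754 16.6
83.01578825174278
side 184 [266.04 287.   276.52  20.96]
side 185 [265.63 287.39 276.51  21.76]
side 186 [265.55 287.56 276.56  22.02]
side 187 [265.78 287.46 276.62  21.67]
side 195 [266.4  286.88 276.64  20.47]
side 196 [266.34 286.78 276.56  20.44]
side 197 [266.37 286.63 276.5   20.25]
side 198 [266.44 286.59 276.51  20.15]
side 199 [266.64 286.47 276.56  19.83]
side 200 [267.08 286.23 276.66  19.15]
side 201 [267.65 285.5  276.57  17.85]
scene 242 [333.14 358.2  345.67  25.05]
scene 243 [333.05 358.22 345.63  25.18]
scene 244 [333.16 358.21 345.69  25.04]
scene 245 [333.4  358.1  345.75  24.7 ]
scene 246 [333.67 357.79 345.73  24.12]
scene 253 [333.55 357.35 345.45  23.79]
scene 254 [333.44 357.33 345.39  23.89]
scene 255 [333.49 357.19 345.34  23.7 ]
scene 257 [333.46 356.88 345.17  23.42]
scene 258 [333.81 356.82 345.31  23.01]
```

View pics/w13d.png

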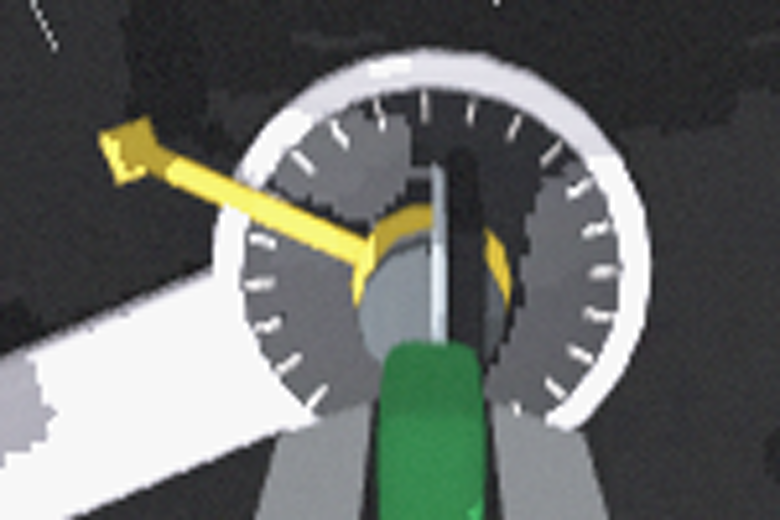

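View pics/s13d.png

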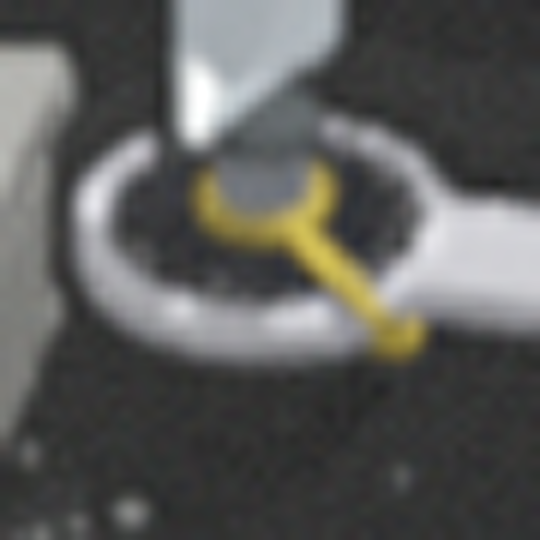

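View pics/scene13.png

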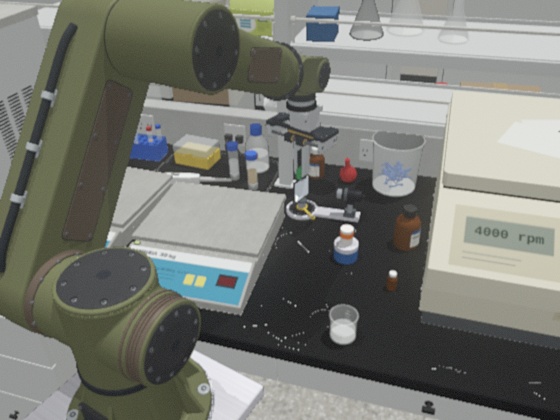

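```bash
python3 - <<'E'
from h import *
W,S,D=load('wrist13'),load('scene13'),load('side13')
fw=lambda x,y,z: onz(W,x/5.2+195,y/5.2+160,z)
fs=lambda x,y,z: onz(S,x/12+280,y/12+190,z)
ang=lambda a,b: np.degrees(np.arctan2(*(b-a)[1::-1]))%360
z=.014
print('W',ang(fw(365,250,z),fw(130,150,z)),'S',ang(fs(300,235,z),fs(397,335,z)))
crop('side13',200,200,250,250,12,'d13d')
P=[]
for ax,ta in(((.6678,.0646),(.554,-.1225)),((.6672,.0650),(.554,-.1225))): print(ang(np.array(ax),np.array(ta)))
# from scene: base ring centre refs
print('S axis',fs(258,235,.01),'ped',onz(S,345.7,244.6,.042))
E
```

```text
W 239.19531903575904 S 238.48217301766428
238.69074095813187
238.87921995666036
S axis [0.66203663 0.0611247  0.01      ] ped [ 0.54716535 -0.12498429  0.042     ]
```

View pics/d13d.png

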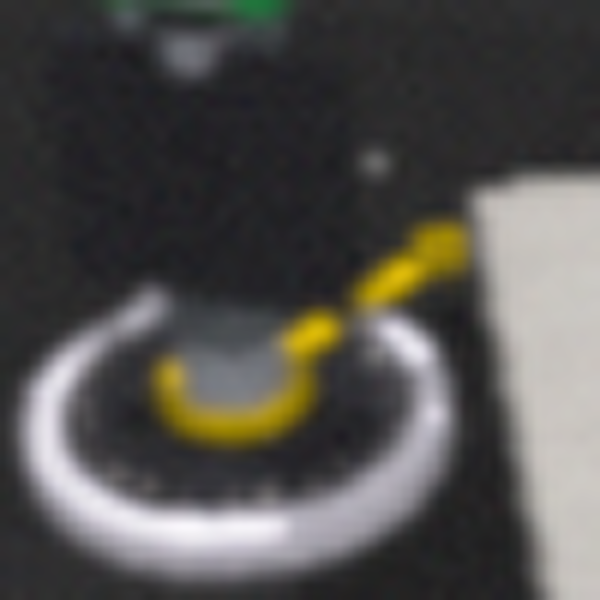

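```bash
python3 -c "
from station import hand_in
print(hand_in())"
```

```text
the job is handed in; nothing more can be done
None
```

The target stands upright on the blue pedestal and has been let go. The gripper still holds the mirror knob at the aimed angle, and the job was handed in at about 16.6 s.

- **Placement:** Just before release, the side and scene views put the two rims within about 0.4 mm of each other. I checked the edges again after release and again at the end, and they had not visibly moved.
- **Aim:** My last readings of the pointer were 239.2° in the wrist view and 238.5° in the scene view. The direction from the mirror axis to the post comes out between 238.4° and 238.9°. So the aim is within about 0.5°, but the two views disagree by 0.7°. At the post, 0.7° is under 3 mm, against its 15 mm radius.
- **Holding force:** The grip force is set to 20 N. A steady side load of about 6 N remains on the tool, because the tool axis is not exactly on the mirror axis. I tried to shift it off, and that made little difference.
- **Other objects:** In the last scene picture the beaker, the vial, the brown bottle and the tubes stand where they were.

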